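# Seat the D-shaped insert in the dry-block heater

### The job

Get the dry-block heater ready: pick up the aluminium insert that has one flat side, turn it so that its flat matches the flat of the heater's D-shaped well, lower it in until it sits fully home, and let go. Do not drop it in, and leave the fully round insert where it stands.

Things in the scene. Friction and masses are not known exactly. Their poses are not given: they have to be found in the camera images.
- d_block: Aluminium insert to seat: disc of radius 34, height 38 mm, one side cut to an upright flat (D from above), 20 mm from the axis. On top a black grip bar, 12 thick, 40 long, 30 tall (overall 68), centred on the axis, parallel to the flat. About 0.3 kg. Origin: on the disc's axis at the underside. z up; x points square to the flat (at x = +20 mm); y along flat and bar: pinch the bar along x.
- round_block: Bystander to leave alone: an aluminium insert with the same height and grip bar, but fully round (radius 34 mm, no flat). Origin: on its axis at the underside, z up, bar along y.
- block_heater: Dry-block heater, a low white box fixed on the bench, display and keys on top at its front (-x); the D-shaped well with an aluminium rim opens in its top. Origin: on the bench (z = 0) under the well's axis, axes parallel to those of the well point. It reaches 90 mm to -x, 62 mm to +x, 64 mm to either side; rim 57 mm high. Left of the work stands a water bath 0.23 m tall: pass over it.
- well (a point): Centre of the well's floor, 25 mm above the bench. z up; x square to the well's flat wall, at x = +23 mm; round wall of radius 37 mm about this point. The insert has 3 mm of room, fits one way only, its x along this x. Walls straight for 20 mm above the floor, then sloping outward by 7 mm to the rim 32 mm above the floor. A seated insert's underside lies on the floor, its top 6 mm above the rim.

How it is judged:
By the outcome, as a careful person would: the job done as asked, in the order asked, and still so for the second after the job is handed in, with the robot touching nothing.
It also fails if it takes over 42 s, if anything falls off the work surface, if the arm or the gripper's body presses on something with over 40 N, if the wrist force passes 120 N, or if a joint passes its speed limit or range.

### The arm

A 6-joint arm with a two-finger parallel gripper is mounted at the origin on a cart in front of the work surface, level with it; the furniture and walls round the work are solid. World frame = base frame: x ahead of the robot, y to its left, z up, the work surface at z = 0. Lengths are in m, angles in degrees, forces in N, time in s.
With the tool pointing down it reaches from about 0.3 to 0.75 m from the base axis. Payload 8.5 kg.
Tool frame: the origin (TCP) lies at the very end of the fingers, on their centre line; the grasp point (between the pads) lies 19 mm behind it (env.grasp_offset is the distance from the TCP to the grasp point, in m); y points along the fingers, z is the direction in which the jaws open and shut, and the axes are right-handed (so a half turn about y gives the same grasp; the last joint's range is limited). The gripper opens to 85 mm and grips with 20 to 120 N. Pads are 22 mm wide; open, the fingers measure 114 mm over their backs; the gripper's body (76 mm by 85 mm) begins 54 mm behind the grasp point. The pads swing forward as they close: fully open they stand 13 mm farther back than shut.
Start: joints at [57.909, 21.807, 74.336, -0, 83.858, -12.336], TCP at [0.186, 0.518, 0.231] pointing down, gripper open.
Joint ranges: [-178.18, 178.18], [-50.72, 133.34], [12.68, 142.11], [-81.47, 261.47], [9.98, 163.14], [-165.26, 165.26]. Speed limits (degrees/s): [136.94, 136.94, 180, 180, 180, 180].

### API

Orientations are given as a 3x3 rotation matrix whose columns are the frame's x, y, z axes.
In Python, from rig import env gives the robot as it stands. The module is installed in compiled form; this text tells all that it offers.
- The arm moves only by the shell command python3 -m pendant 'ROWS' [FORCE]. ROWS is JSON, a list of rows, each a list of 3 entries, a list of its own where there are three numbers: the shift along the world's x, y, z as a fraction of full scale, then the turn about the world's z as a fraction of full scale, then the opening, from 0 (shut) to 1 (fully open). A call has 1 to 12 rows; each row shifts and turns the commanded pose from where the row before left it; what a row does not reach is not made up. Full scale, the value 1, is 30 mm for a shift and 5 degrees for a turn. A row lasts 1/12 s, in which the tool goes at most 41.7 mm and 7.16 degrees, less where a joint would pass 70% of its speed; a pose out of reach is approached as far as the arm can. A call with a number of a shift or a turn outside -1 to 1 is refused whole. A call with a gripper value outside its range is refused whole. The fingers move at their own pace and stop on an object; FORCE is the grip in N (left out, the last holds). Time passes only in rows, so rows that do not move let the fingers close. It gives the time, the measured TCP pose, the force and the opening at its end, in the units of the state.
- env.observe(): the state, without advancing time (a new reading comes with each control period).
- env.get_image(name): name is "scene" or "top" or "wrist"; returns (picture, depth): 384x512x3 uint8, red, green, blue; 384x512 float32, m along the optical axis (not along the pixel's ray), 0 where there is no reading.
- env.camera_model(name): a dict with "camera_matrix" (3x3 intrinsics, pixels), "dist_coeffs" ([k1, k2, p1, p2, k3] as OpenCV has them; the pictures are not rectified), "R" (3x3) and "t" (3): a world point X has camera coordinates R X + t; the wrist camera has in their place "tool_from_camera" (4x4, takes a point from camera to tool coordinates, whose origin is the TCP and whose axes are the tool frame's). Camera axes: x right, y down, z forward; pixel columns grow to the right and rows downward; lengths in m; the calibration is good to about 2 mm. A picture is of the moment at which its call begins: read the wrist's pose just before it. camera_model takes no time and is no camera call.
- env.close_job(): hands the job in, once; it reports no verdict.
The state is a dict: "time_s": time; "q": joint angles; "qvel": joint speeds; "joint_efforts": joint torques, N m; "position": TCP position; "tool_rot": TCP orientation; "ft_force": force on the tool from outside, world axes, zero at the start; "wrist_torque": the same for the moment, N m; "grip_width": finger opening in m.
Only numpy, scipy, OpenCV 4.12 (cv2) and the standard library are available. Lean on these libraries where they do the work, as an engineer would, in place of code of your own. Each camera call takes 0.05 s, during which the arm holds its last target.

## Working session

There is one attempt and no reset: what is moved stays moved. The work goes in short steps, Python scripts to look and compute and a shell command to move; the robot and the scene stay as the last step left them, time stands still between calls to the robot, and variables do not carry over. Pictures are saved under pics/ and viewed, and the job is handed in when it is done.

```bash
mkdir -p pics; python3 - <<'E'
from rig import env
import cv2, numpy as np
s=env.observe(); print(s['time_s'],s['position'],np.round(s['tool_rot'],3),s['grip_width'],s['ft_force'])
for n in ["scene","top","wrist"]:
    im,d=env.get_image(n); cv2.imwrite(f'pics/{n}0.png',im[:,:,::-1]); np.save(f'{n}0.npy',d); m=env.camera_model(n); print(n,{k:np.round(v,4).tolist() for k,v in m.items()})
E
```

```text
0.0 [0.18572841 0.51737425 0.2306925 ] [[ 0.941 -0.001  0.338]
 [-0.338 -0.001  0.941]
 [-0.    -1.    -0.001]] 0.08524057424151726 [-1.33045287  0.12268586  0.56088392]
scene {'camera_matrix': [[401.7274, 0.0, 255.1455], [0.0, 401.7274, 192.8452], [0.0, 0.0, 1.0]], 'dist_coeffs': [-0.117, 0.0, 0.0, 0.0, 0.0], 'R': [[-0.6999, -0.7141, -0.0119], [-0.5264, 0.5271, -0.6672], [0.4827, -0.4607, -0.7448]], 't': [0.2905, 0.3507, 0.5734]}
top {'camera_matrix': [[369.918, 0.0, 251.2481], [0.0, 369.918, 188.2154], [0.0, 0.0, 1.0]], 'dist_coeffs': [-0.0459, 0.0, 0.0, 0.0, 0.0], 'R': [[-0.012, -0.9999, -0.0018], [-0.9977, 0.012, -0.066], [0.066, 0.001, -0.9978]], 't': [-0.094, 0.5234, 0.8659]}
wrist {'camera_matrix': [[296.932, 0.0, 257.183], [0.0, 296.932, 192.4219], [0.0, 0.0, 1.0]], 'dist_coeffs': [-0.08, 0.0, 0.0, 0.0, 0.0], 'tool_from_camera': [[0.0006, 0.9482, 0.3176, -0.0826], [-0.0009, -0.3176, 0.9482, -0.1421], [1.0, -0.0009, 0.0006, -0.0006], [0.0, 0.0, 0.0, 1.0]]}
```

View pics/scene0.png

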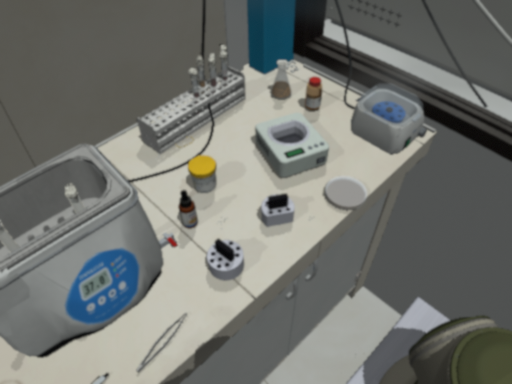

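View pics/top0.png

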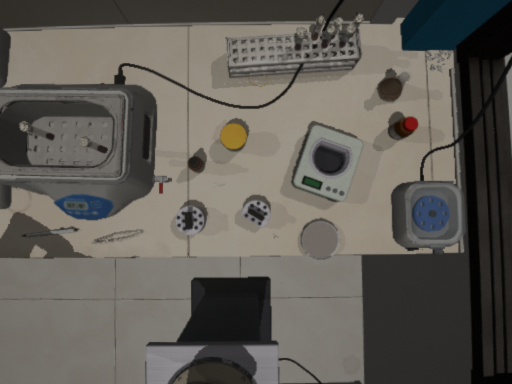

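View pics/wrist0.png

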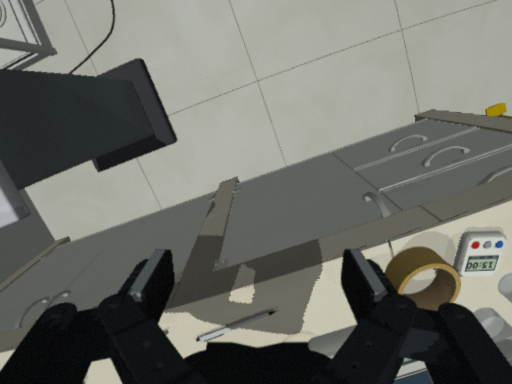

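```bash
python3 - <<'E'
import cv2, numpy as np
t=cv2.imread('pics/top0.png')
a=cv2.resize(t[115:245,165:375],None,fx=3.8,fy=3.8,interpolation=cv2.INTER_CUBIC); cv2.imwrite('pics/topz.png',a)
s=cv2.imread('pics/scene0.png')
a=cv2.resize(s[105:285,195:350],None,fx=3.3,fy=3.3,interpolation=cv2.INTER_CUBIC); cv2.imwrite('pics/scz.png',a)
E
```

```text
(no output)
```

View pics/topz.png

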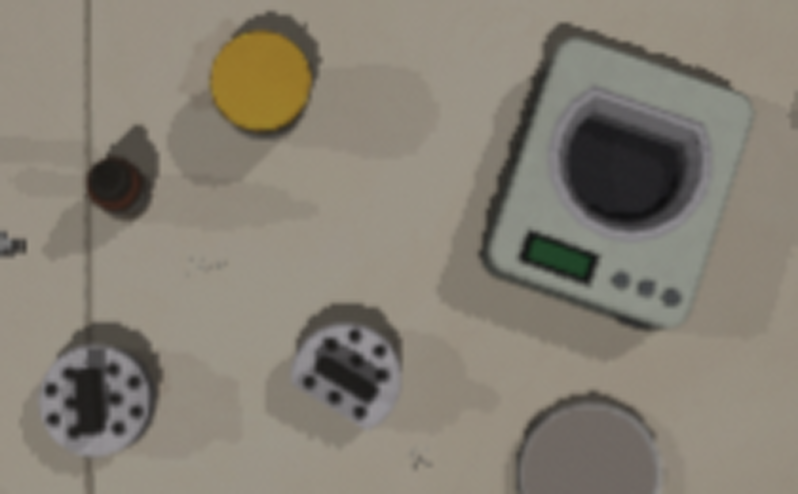

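View pics/scz.png

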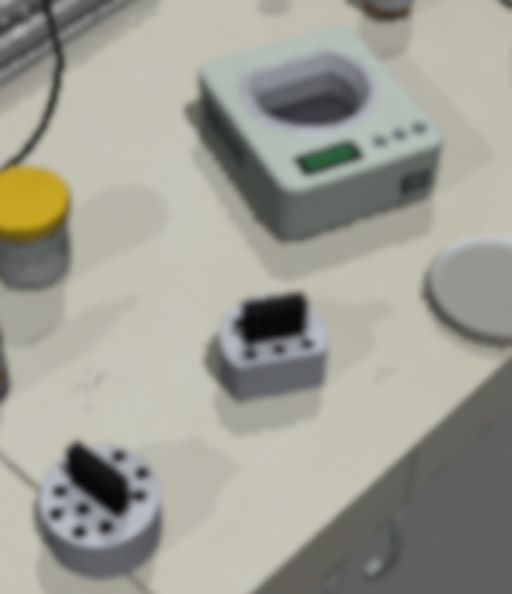

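```bash
cat > h.py <<'E'
import numpy as np, cv2
def ray(m,uv,pose=None):
    uv=np.asarray(uv,float).reshape(-1,1,2)
    n=cv2.undistortPoints(uv,np.array(m['camera_matrix']),np.array(m['dist_coeffs'])).reshape(-1,2)
    r=np.c_[n,np.ones(len(n))]
    if pose is None:
        R=np.array(m['R']);t=np.array(m['t']); return -R.T@t, r@R
    T=np.array(m['tool_from_camera']); P,Rt=pose
    return P+Rt@T[:3,3], r@(Rt@T[:3,:3]).T
def onz(m,uv,z,pose=None):
    c,d=ray(m,uv,pose); s=(z-c[2])/d[:,2]; return c+d*s[:,None]
def atdepth(m,uv,dep,pose=None):
    c,d=ray(m,uv,pose); return c+d*np.asarray(dep).reshape(-1,1)
def yawrect(p):
    (c,wh,a)=cv2.minAreaRect((p[:,:2]*1000).astype(np.float32))
    if wh[0]<wh[1]: a+=90
    return np.array(c),sorted(wh),a  # a: long side direction deg
E
python3 - <<'E'
from rig import env
from h import *
for n,box in [('top',(225,195,285,235)),('scene',(255,185,305,230)),]:
    m=env.camera_model(n); im=cv2.imread(f'pics/{n}0.png'); d=np.load(f'{n}0.npy')
    x0,y0,x1,y1=box; g=im.max(2)
    vv,uu=np.mgrid[y0:y1,x0:x1]; uv=np.c_[uu.ravel(),vv.ravel()]
    P=atdepth(m,uv,d[y0:y1,x0:x1].ravel())
    print(n,'depth top med',np.percentile(P[:,2],[1,50,99]))
    gg=g[y0:y1,x0:x1].ravel()
    sel=(P[:,2]>.052); print('bar pts',sel.sum(),P[sel].mean(0),yawrect(P[sel]), np.percentile(P[sel][:,2],[10,90]))
    hi=P[:,2]>.064; print('bar top',hi.sum(),P[hi].mean(0), yawrect(P[hi]))
    sel=(P[:,2]>.033)&(P[:,2]<.045); print('disc pts',sel.sum(),P[sel].mean(0),np.median(P[sel][:,2]))
    dk=(gg<60); 
    mk=np.zeros(g.shape,np.uint8); mk[y0:y1,x0:x1]=(gg<60).reshape(y1-y0,x1-x0)
    k,l,st,ce=cv2.connectedComponentsWithStats(mk); i=1+st[1:,4].argmax(); print(st[i],ce[i])
    q=np.argwhere(l==i)[:,::-1]; Q=onz(m,q,.068); print('dark',Q.mean(0),yawrect(Q))
# well
m=env.camera_model('top'); im=cv2.imread('pics/top0.png'); d=np.load('top0.npy')
vv,uu=np.mgrid[120:205,288:368]; uv=np.c_[uu.ravel(),vv.ravel()]
P=atdepth(m,uv,d[120:205,288:368].ravel())
top=P[(P[:,2]>.045)]; print('heater top z',np.median(top[:,2]),len(top))
print(yawrect(top)); 
fl=P[(P[:,2]>.018)&(P[:,2]<.03)]
h=P[:,2].reshape(85,80)
print((h[::4,::4]*1000).astype(int))
E
```

```text
top depth top med [-0.00341659  0.00046151  0.0687923 ]
bar pts 96 [ 0.45967678 -0.10987513  0.09364515] (array([ 459.6701355 , -110.02568054]), [11.552286148071289, 39.2415771484375], 58.34097671508789) [0.06582506 0.0697519 ]
bar top 95 [ 0.45959321 -0.10989334  0.09395729] (array([ 459.65686035, -110.02188873]), [11.529001235961914, 39.2415885925293], 58.4205207824707)
disc pts 476 [ 0.46421581 -0.11273661  0.03783246] 0.03789635879577824
[248 204  16  17 113] [255.63716814 212.71681416]
dark [ 0.46374472 -0.10948758  0.068     ] (array([ 465.00262451, -110.83243561]), [19.88361358642578, 39.7188720703125], 55.67972946166992)
scene depth top med [-0.00344287  0.00032418  0.06810003]
bar pts 193 [ 0.43997974 -0.08704436  0.09388775] (array([296.68780518,  90.93293762]), [40.01314926147461, 538.0704345703125], 129.2032127380371) [0.05466661 0.0682141 ]
bar top 108 [ 0.42699338 -0.07236918  0.12200916] (array([295.9666748 ,  90.37013245]), [37.577491760253906, 538.0736694335938], 129.2677993774414)
disc pts 380 [ 0.45739749 -0.10458929  0.03732227] 0.03715569016548148
[267 195  20  1
[... 1486 characters left out ...]
  57  -2
    1   0]
 [ -1   0  53  53  55  55  52  56  54  59  60  57  58  55  53  52  56   2
    0  -2]
 [ -1  14  56  54  56  58  55  55  54  55  54  54  55  57  55  57   0   0
   -2  -2]
 [  0  16  54  53  53  56  58  59  54  56  54  52  53  52  55  52   1   1
    1   0]
 [  0   1   8  42  53  56  53  58  56  54  54  55  51  56  56  57   0  -1
    0   0]
 [  0   0   0   0  -1  13  42  54  56  54  55  54  56  56  56   1   0  -2
    0   0]
 [  0   0   0   1   2   0   0   0  18  48  53  51  54  53  55   0  -1  -1
    1  -1]
 [  2   1   0  -1   1   2   0   1   1  -1   1  32  47  55  -1   0   1  -1
   -2   1]
 [  0   0   0   3  -2   0   0   0  -1   0   0   0  -1  -1  -1   2  -3  -1
   -1   0]]
```

```bash
python3 - <<'E'
from rig import env
from h import *
for n,box in [('top',(225,195,285,235)),('scene',(255,185,305,230)),]:
    m=env.camera_model(n); d=np.load(f'{n}0.npy')
    x0,y0,x1,y1=box
    vv,uu=np.mgrid[y0:y1,x0:x1]; uv=np.c_[uu.ravel(),vv.ravel()]
    P=atdepth(m,uv,d[y0:y1,x0:x1].ravel())
    hi=(P[:,2]>.06)&(P[:,2]<.08); print(n,'bar top',hi.sum(),P[hi].mean(0), yawrect(P[hi]))
    di=(P[:,2]>.03)&(P[:,2]<.08); print('disc+bar',yawrect(P[di]))
for n,(x0,y0,x1,y1) in [('top',(288,120,368,205)),('scene',(250,110,332,180))]:
    m=env.camera_model(n); d=np.load(n+'0.npy')
    vv,uu=np.mgrid[y0:y1,x0:x1]; uv=np.c_[uu.ravel(),vv.ravel()]
    P=atdepth(m,uv,d[y0:y1,x0:x1].ravel())
    top=P[(P[:,2]>.048)&(P[:,2]<.065)&(P[:,0]>.4)]; c,wh,a=yawrect(top); print(n,'heater',np.median(top[:,2]),c,wh,a)
    y=np.radians(a-180 if a>90 else a); 
    print('well origin guess',c+14*np.array([np.cos(y),np.sin(y)]))
    w=P[(P[:,2]>.015)&(P[:,2]<.033)]
    inr=np.linalg.norm(w[:,:2]-c/1000,axis=1)<.06; w=w[inr]; print('floor',len(w),np.median(w[:,2]),w.mean(0),yawrect(w))
E
```

```text
top bar top 93 [ 0.45954023 -0.11015735  0.06768507] (array([ 459.6701355 , -110.02568054]), [11.552286148071289, 39.2415771484375], 58.34097671508789)
disc+bar (array([ 465.57601929, -113.46955109]), [53.446109771728516, 66.82621765136719], 58.522674560546875)
scene bar top 128 [ 0.4586743  -0.10804804  0.06560826] (array([ 459.02822876, -108.90509033]), [14.017903327941895, 40.32834243774414], 56.040428161621094)
disc+bar (array([ 465.29898071, -113.08582306]), [55.05753707885742, 67.29817199707031], 56.009193420410156)
top heater 0.05509797084533252 [ 577.24713135 -278.71951294] [127.11908721923828, 152.97682189941406] 159.7882080078125
well origin guess [ 590.38503847 -283.55639173]
floor 620 0.02531085464986932 [ 0.58771784 -0.28482801  0.02537208] (array([ 585.24047852, -283.10519409]), [57.659881591796875, 70.31664276123047], 71.09398651123047)
scene heater 0.05354592116046453 [ 576.08850098 -276.68920898] [127.48567962646484, 153.0871124267578] 159.92024993896484
well origin guess [ 589.23752011 -281.49579778]
floor 252 0.02439147206621939 [ 0.59689011 -0.29686804  0.02514999] (array([ 594.93280029, -290.2315979 ]), [37.25001907348633, 63.146270751953125], 66.98818969726562)
```

Top picture: the flat-sided insert is at (256,213) with its flat facing the lower left, the round one is at (189,220), and the well is at (331,158) with its flat to the upper right. Depth gives the bar at (0.459,-0.110) with the flat's yaw at about 147.5°, and the well at (0.590,-0.283) with yaw about -20°. The heights and sizes check out. To leave room for the roughly -168° turn, I'll grasp at jaw yaw about 147, where joint 6 is near -160.

```bash
python3 -m pendant '[[[0,0,0.9],0,1],[[0,0,0.9],0,1],[[0,-0.4,0.9],0.3,1],[[0.395,-0.9,0.6],0.67,1],[[0.395,-0.9,0],0.67,1],[[0.395,-0.9,0],0.67,1],[[0.395,-0.9,0],0.67,1],[[0.395,-0.9,0],0.67,1],[[0.395,-0.9,0],0.67,1],[[0.395,-0.9,0],0.67,1],[[0.395,-0.9,0],0.67,1],[[0.395,-0.9,0],0.67,1]]'
```

```text
time_s: 1.15
position: [0.2926, 0.2612, 0.3302]
tool_rot: [[0.978, -0.0, -0.209], [0.209, -0.0, 0.978], [-0.0, -1.0, -0.0]]
ft_force: [0.7, 1.1, -0.0]
grip_width: 0.0852
```

```bash
python3 -m pendant '[[[0.42,-0.95,0],0.72,1],[[0.42,-0.95,0],0.72,1],[[0.42,-0.95,0],0.72,1],[[0.42,-0.95,0],0.72,1],[[0.42,-0.95,0],0.72,1],[[0.42,-0.95,0],0.72,1],[[0.42,-0.95,0],0.72,1],[[0.42,-0.95,0],0.72,1],[[0.42,-0.95,0],0.72,1],[[0.42,-0.95,0],0.72,1],[[0.42,-0.95,-0.5],0.72,1],[[0.2,-0.6,-0.5],0,1]]'
python3 -m pendant '[[[0,0,0],0,1],[[0,0,0],0,1]]'
python3 - <<'E'
from rig import env
from h import *
s=env.observe(); im,d=env.get_image('wrist'); cv2.imwrite('pics/w1.png',im[:,:,::-1]); np.save('w1.npy',d)
R=np.array(s['tool_rot']);print(s['time_s'],s['q'],s['position'],np.degrees(np.arctan2(R[1,2],R[0,2])))
np.savez('w1p.npz',P=s['position'],R=R)
m=env.camera_model('wrist')
vv,uu=np.mgrid[0:384,0:512]; uv=np.c_[uu.ravel(),vv.ravel()]
P=atdepth(m,uv,d.ravel(),(np.array(s['position']),R)); P=P[d.ravel()>0.1]
hi=(P[:,2]>.06)&(P[:,2]<.08)&(np.linalg.norm(P[:,:2]-[.459,-.11],axis=1)<.06); print('bar',hi.sum(),yawrect(P[hi]) if hi.sum()>3 else 0, np.median(P[hi][:,2]))
E
```

```text
time_s: 2.15
position: [0.4393, -0.0691, 0.2999]
tool_rot: [[0.628, 0.0, -0.778], [0.778, -0.003, 0.628], [-0.002, -1.0, -0.002]]
ft_force: [0.4, 0.7, -0.4]
grip_width: 0.0855
time_s: 2.32
position: [0.438, -0.0665, 0.2996]
tool_rot: [[0.626, -0.003, -0.78], [0.78, -0.001, 0.626], [-0.002, -1.0, 0.002]]
ft_force: [0.2, 0.1, -0.1]
grip_width: 0.0852
2.3167 [-2.39554509e+01  8.30638344e+00  8.19289439e+01 -9.75647196e-02
  8.99071133e+01 -1.65206063e+02] [ 0.4380475  -0.06652786  0.29962688] 141.25076333647502
bar 308 (array([ 459.27426147, -109.02527618]), [12.049371719360352, 40.35986328125], 58.856109619140625) 0.06706161067986949
```

View pics/w1.png

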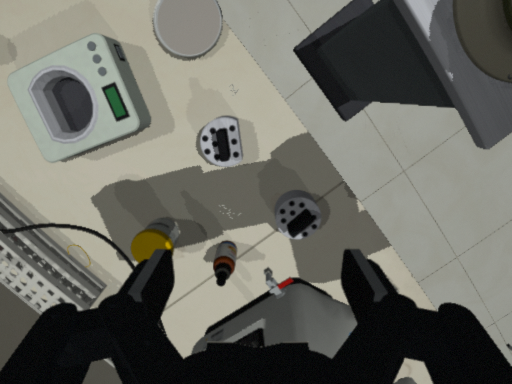

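The wrist picture shows the D insert at (220,142) and the heater with its well at (72,105). Joint 6 is at its limit at yaw 141, because the shoulder offset shifts q1. So I'll use the other half-turn: grasp at jaw yaw about -32 and finish at about 160, with q6 near +163. First I'll measure the well from this view.

```bash
python3 - <<'E'
from rig import env
from h import *
z=np.load('w1p.npz'); d=np.load('w1.npy'); m=env.camera_model('wrist')
vv,uu=np.mgrid[0:384,0:512]; uv=np.c_[uu.ravel(),vv.ravel()]
P=atdepth(m,uv,d.ravel(),(z['P'],z['R'])); P=P[d.ravel()>0.1]
near=np.linalg.norm(P[:,:2]-[.58,-.28],axis=1)<.12
t=P[near&(P[:,2]>.047)&(P[:,2]<.065)]; c,wh,a=yawrect(t); y=np.radians(a-180); print(c,wh,a-180,np.median(t[:,2]), c+14*np.array([np.cos(y),np.sin(y)]))
def raw(n):
    return n
# D fit of the inner wall from the 45mm-below points (floor level pixel boundary): rim opening in top view
m=env.camera_model('top'); d=np.load('top0.npy'); vv,uu=np.mgrid[120:205,288:368]
P2=atdepth(m,np.c_[uu.ravel(),vv.ravel()],d[120:205,288:368].ravel())
# well frame extents of the opening (points clearly below the top)
for nm,Q in (('wrist',P),('top',P2)):
    o=np.array([.590,-.2825]); y=np.radians(-20.2); Rw=np.array([[np.cos(y),np.sin(y)],[-np.sin(y),np.cos(y)]])
    w=(Q[:,:2]-o)@Rw.T; s=(Q[:,2]>.01)&(Q[:,2]<.050)&(np.linalg.norm(w,axis=1)<.055)
    print(nm,s.sum(),np.percentile(w[s]*1000,[1,99],axis=0).round(1).tolist())
E
python3 -m pendant '[[[0.1,-0.1,0],-1,1],[[0.1,-0.2,0],-1,1],[[0.1,-0.2,0],-1,1],[[0,0,0],-1,1],[[0,0,0],-1,1],[[0,0,0],-1,1],[[0,0,0],-1,1],[[0,0,0],-1,1],[[0,0,0],-1,1],[[0,0,0],-1,1],[[0,0,0],-1,1],[[0,0,0],-1,1]]'
```

```text
[ 576.74816895 -278.69519043] [128.514404296875, 153.83067321777344] -20.056015014648438 0.054413128651428666 [ 589.8991781  -283.49633177]
wrist 2471 [[-27.6, -39.7], [27.0, 36.8]]
top 790 [[-36.3, -37.6], [26.1, 35.7]]
time_s: 3.37
position: [0.4471, -0.08, 0.3015]
tool_rot: [[0.988, 0.0, 0.153], [-0.153, -0.001, 0.988], [0.0, -1.0, -0.001]]
ft_force: [-0.3, -0.1, 0.3]
grip_width: 0.0856
```

```bash
python3 -m pendant '[[[0,0,0],-1,1],[[0,0,0],-1,1],[[0,0,0],-1,1],[[0,0,0],-1,1],[[0,0,0],-1,1],[[0,0,0],-1,1],[[0,0,0],-1,1],[[0,0,0],-1,1],[[0,0,0],-1,1],[[0,0,0],-1,1],[[0,0,0],-1,1],[[0,0,0],-1,1]]'
```

```text
time_s: 4.37
position: [0.4471, -0.08, 0.3015]
tool_rot: [[0.361, 0.001, 0.932], [-0.932, 0.001, 0.361], [-0.001, -1.0, 0.001]]
ft_force: [-0.3, -0.2, 0.4]
grip_width: 0.0858
```

```bash
python3 -m pendant '[[[0.04,-0.1,-0.5],-1,1],[[0.04,-0.1,-0.7],-1,1],[[0.04,-0.1,-0.7],-1,1],[[0.04,-0.1,-0.7],-1,1],[[0.04,-0.1,-0.7],-1,1],[[0.04,-0.1,-0.7],-1,1],[[0.04,-0.1,-0.7],-1,1],[[0.04,-0.1,-0.4],-1,1],[[0.04,-0.1,0],-1,1],[[0.04,-0.1,0],-1,1],[[0,0,0],-0.6,1],[[0,0,0],0,1]]'
python3 - <<'E'
from rig import env
from h import *
s=env.observe(); im,d=env.get_image('wrist'); cv2.imwrite('pics/w2.png',im[:,:,::-1])
R=np.array(s['tool_rot']);P0=np.array(s['position']);print(s['time_s'],s['q'][0],s['q'][5],P0,np.degrees(np.arctan2(R[1,2],R[0,2])))
m=env.camera_model('wrist')
vv,uu=np.mgrid[0:384,0:512]; uv=np.c_[uu.ravel(),vv.ravel()]
P=atdepth(m,uv,d.ravel(),(P0,R)); P=P[d.ravel()>0.05]
nr=np.linalg.norm(P[:,:2]-[.459,-.11],axis=1)<.05
hi=(P[:,2]>.06)&(P[:,2]<.075)&nr; print('bar',hi.sum(),yawrect(P[hi]), np.median(P[hi][:,2]))
hi=(P[:,2]>.03)&(P[:,2]<.075)&nr; print('all',yawrect(P[hi]))
E
```

```text
time_s: 5.37
position: [0.4597, -0.1105, 0.1483]
tool_rot: [[-0.525, 0.002, 0.851], [-0.851, 0.001, -0.525], [-0.002, -1.0, 0.001]]
ft_force: [-0.6, 0.1, 0.5]
grip_width: 0.0853
5.3667 -27.96899537651878 3.6772647412003248 [ 0.45965535 -0.11045983  0.14834776] -31.695389204705837
bar 701 (array([ 460.3999939 , -109.17707062]), [11.42298698425293, 39.53492736816406], 57.967796325683594) 0.0671117422948525
all (array([ 465.67736816, -113.07006073]), [53.69368362426758, 68.43942260742188], 58.41909408569336)
```

View pics/w2.png

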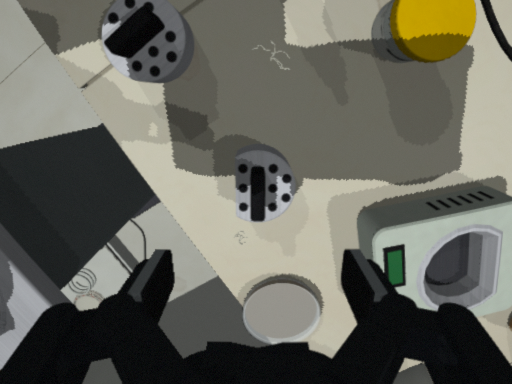

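Wrist picture: the bar is at (258,193), in line with the jaws and centred within 1 mm. I'm descending and gripping.

```bash
python3 -m pendant '[[[0.02,0.04,-0.6],-0.05,1],[[0,0,-0.8],0,1],[[0,0,-0.8],0,1],[[0,0,-0.7],0,1],[[0,0,-0.4],0,1],[[0,0,-0.23],0,1],[[0,0,0],0,1],[[0,0,0],0,0.3],[[0,0,0],0,0.1],[[0,0,0],0,0],[[0,0,0],0,0],[[0,0,0],0,0]]' 50
python3 -m pendant '[[[0,0,0],0,0],[[0,0,0],0,0],[[0,0,0],0,0],[[0,0,0],0,0]]'
```

```text
time_s: 6.42
position: [0.4601, -0.1102, 0.0419]
tool_rot: [[-0.529, 0.001, 0.849], [-0.849, 0.001, -0.529], [-0.002, -1.0, 0.0]]
ft_force: [0.2, -0.5, -0.2]
grip_width: 0.0253
time_s: 6.75
position: [0.4602, -0.1103, 0.0418]
tool_rot: [[-0.529, 0.001, 0.849], [-0.849, 0.001, -0.529], [-0.002, -1.0, 0.001]]
ft_force: [0.7, -0.8, 6.3]
grip_width: 0.0111
```

```bash
python3 -m pendant '[[[0,0,0.2],0,0],[[0,0,0.5],0,0],[[0,0,0.9],0,0],[[0,0,0.9],0,0],[[0,0,0.9],0,0],[[0,0,0.6],-0.5,0],[[0.127,-0.17,0],-1,0],[[0.127,-0.17,0],-1,0],[[0.127,-0.17,0],-1,0],[[0.127,-0.17,0],-1,0],[[0.127,-0.17,0],-1,0],[[0.127,-0.17,0],-1,0]]'
python3 -m pendant '[[[0.127,-0.17,0],-1,0],[[0.127,-0.17,0],-1,0],[[0.127,-0.17,0],-1,0],[[0.127,-0.17,0],-1,0],[[0.127,-0.17,0],-1,0],[[0.127,-0.17,0],-1,0],[[0.127,-0.17,0],-1,0],[[0.127,-0.17,0],-1,0],[[0.127,-0.17,0],-1,0],[[0.127,-0.17,0],-1,0],[[0.127,-0.17,0],-1,0],[[0.127,-0.17,0],-1,0]]'
```

```text
time_s: 7.75
position: [0.4824, -0.1406, 0.1611]
tool_rot: [[-0.904, -0.0, 0.427], [-0.427, 0.002, -0.904], [-0.001, -1.0, -0.002]]
ft_force: [-0.3, 0.1, -3.4]
grip_width: 0.0111
time_s: 8.75
position: [0.5281, -0.2018, 0.161]
tool_rot: [[-0.822, 0.0, -0.569], [0.569, 0.001, -0.822], [0.0, -1.0, -0.0]]
ft_force: [0.6, -0.1, -2.6]
grip_width: 0.0114
```

```bash
python3 - <<'E'
from rig import env
from h import *
s=env.observe(); 
for n in ('wrist','scene'):
    im,d=env.get_image(n); cv2.imwrite(f'pics/{n}3.png',im[:,:,::-1])
R=np.array(s['tool_rot']);print(s['time_s'],s['q'],s['position'],np.degrees(np.arctan2(R[1,2],R[0,2])),s['grip_width'],s['ft_force'])
E
```

```text
8.75 [-3.29190688e+01  2.67198659e+01  7.84781831e+01  2.85145766e-02
  7.48124411e+01  9.17708238e+01] [ 0.52811375 -0.20177972  0.16098405] -124.69736801035138 0.01138124931004239 [ 0.55909365 -0.13403284 -2.60598697]
```

View pics/wrist3.png

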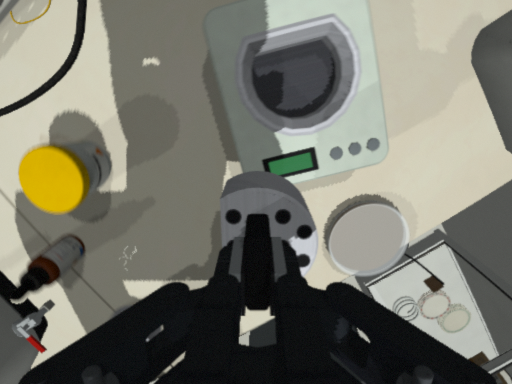

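View pics/scene3.png

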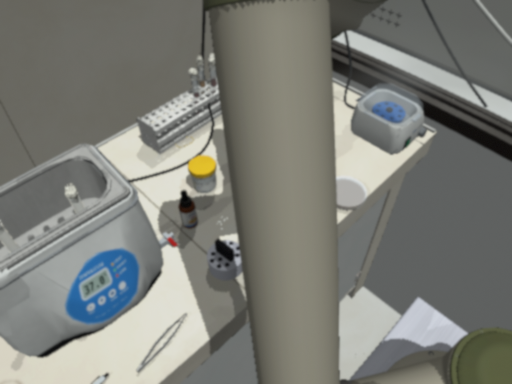

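Wrist picture: the insert is held upright, with its flat on the left at x≈222 px. The well is visible at (300,75), and the wrist force of about 3 N matches the weight. I'm continuing.

```bash
python3 -m pendant '[[[0.14,-0.19,0],-1,0],[[0.14,-0.19,0],-1,0],[[0.14,-0.19,0],-1,0],[[0.14,-0.19,0],-1,0],[[0.14,-0.19,0],-1,0],[[0.14,-0.19,0],-1,0],[[0.14,-0.19,0],-1,0],[[0.14,-0.19,0],-1,0],[[0.14,-0.19,0],-1,0],[[0.14,-0.19,0],-1,0],[[0.14,-0.19,0],-1,0],[[0.14,-0.19,0],-1,0]]'
python3 -m pendant '[[[0.14,-0.19,0],-1,0],[[0.14,-0.19,0],-1,0],[[0,0,0],-0.7,0],[[0,0,0],0,0]]'
python3 - <<'E'
from rig import env
from h import *
s=env.observe(); 
R=np.array(s['tool_rot']);P0=np.array(s['position']);print(s['time_s'],s['q'],P0,np.degrees(np.arctan2(R[1,2],R[0,2])),s['grip_width'],s['ft_force'])
for n in ('wrist','scene','top'):
    im,d=env.get_image(n); cv2.imwrite(f'pics/{n}4.png',im[:,:,::-1]); np.save(f'{n}4.npy',d)
    m=env.camera_model(n); vv,uu=np.mgrid[0:384,0:512]
    P=atdepth(m,np.c_[uu.ravel(),vv.ravel()],d.ravel(),(P0,R) if n=='wrist' else None); P=P[d.ravel()>.05]
    nr=np.linalg.norm(P[:,:2]-P0[:2],axis=1)<.05
    q=P[nr&(abs(P[:,2]-(P0[2]-.004))<.006)]; print(n,len(q),yawrect(q) if len(q)>5 else '')
E
```

```text
time_s: 9.85
position: [0.5786, -0.2699, 0.1611]
tool_rot: [[0.079, -0.001, -0.997], [0.997, -0.001, 0.079], [-0.001, -1.0, 0.001]]
ft_force: [0.2, -0.3, -2.2]
grip_width: 0.0112
time_s: 10.18
position: [0.5869, -0.2814, 0.1609]
tool_rot: [[0.308, -0.001, -0.951], [0.951, -0.001, 0.308], [-0.001, -1.0, 0.001]]
ft_force: [-0.5, 0.1, -1.7]
grip_width: 0.0112
10.1833 [-3.59794251e+01  3.49700085e+01  6.32115249e+01 -8.86540379e-02
  8.18575006e+01  1.61954049e+02] [ 0.58689409 -0.28136888  0.16085412] 162.0790720847849 0.01117595542471912 [-0.46988689  0.13427421 -1.6934085 ]
wrist 4597 (array([ 575.36077881, -290.927948  ]), [42.856101989746094, 62.369876861572266], 139.8941421508789)
scene 0 
top 11 (array([ 604.87207031, -271.47460938]), [6.420233249664307, 6.556142807006836], 107.92270088195801)
```

View pics/wrist4.png

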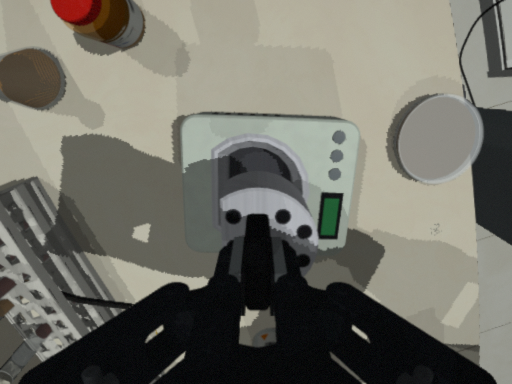

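View pics/top4.png

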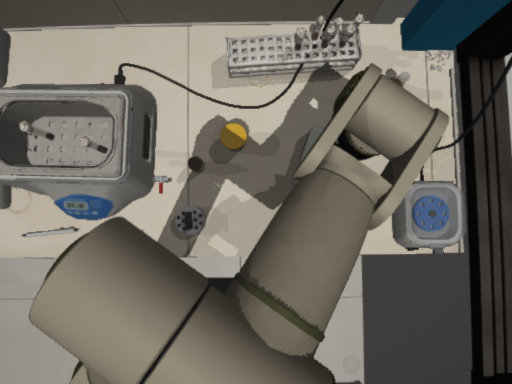

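```bash
python3 - <<'E'
from rig import env
from h import *
s=env.observe(); R=np.array(s['tool_rot']);P0=np.array(s['position'])
d=np.load('wrist4.npy'); m=env.camera_model('wrist'); vv,uu=np.mgrid[0:384,0:512]
uv=np.c_[uu.ravel(),vv.ravel()]
P=atdepth(m,uv,d.ravel(),(P0,R)).reshape(384,512,3)
L=(P-P0)@R   # tool coords x,y,z
for zz in (.157,): 
    z=P[:,:,2]; mk=(abs(z-zz)<.006)&(d>.05)
    print(np.median(z[185:215,245:280]), z[190:215:6,230:300:10].round(3))
pts=[];fl=[]
for c in range(228,312,2):
    r=np.where(mk[180:270,c])[0]
    if len(r): pts.append((c,180+r[0]-.5))
Q=onz(m,pts,P0[2]-.0038,(P0,R)); T=(Q-P0)@R
A=np.c_[2*T[:,0],2*T[:,2],np.ones(len(T))]; b=T[:,0]**2+T[:,2]**2
x=np.linalg.lstsq(A,b,rcond=None)[0]; print('circle centre tool x,z mm',x[:2]*1000,'r',np.sqrt(x[2]+x[0]**2+x[1]**2)*1000)
# fixed radius fit
from scipy.optimize import least_squares
f=least_squares(lambda p:np.hypot(T[:,0]-p[0],T[:,2]-p[1])-.034,[0,0],loss='soft_l1',f_scale=.001); print('fixed r',f.x*1000,np.abs(f.fun).max()*1000, (R@[f.x[0],0,f.x[1]]*1000)[:2])
for r in range(200,240,6):
    c=np.where(mk[r,200:260])[0]
    if len(c): fl.append((200+c[0]-.5,r))
Q=onz(m,fl,P0[2]-.0038,(P0,R)); print('flat z tool',((Q-P0)@R)[:,[0,2]]*1000)
# well, from this view: floor/wall points
w=(P[:,:,:2]-[.5895,-.2835]); y=np.radians(-20.1); wx=w@[np.cos(y),np.sin(y)]; wy=w@[-np.sin(y),np.cos(y)]
t=(abs(P[:,:,2]-.055)<.006)&(d>.05)&(np.hypot(wx,wy)<.12); print('heater extents wx',np.percentile(wx[t],[.5,99.5])*1000,'wy',np.percentile(wy[t],[.5,99.5])*1000, 'expect -90..62, +-64')
E
```

```text
0.15674094040624287 [[0.15  0.156 0.156 0.156 0.156 0.155 0.144]
 [0.156 0.157 0.155 0.156 0.156 0.156 0.156]
 [0.157 0.157 0.156 0.158 0.156 0.157 0.157]
 [0.157 0.157 0.156 0.156 0.157 0.157 0.156]
 [0.157 0.157 0.159 0.159 0.156 0.159 0.157]]
circle centre tool x,z mm [-5.28316908  1.00827656] r 32.323229116312646
fixed r [-3.51965114  0.56116452] 0.5532448344962928 [-1.60750893 -3.18099581]
flat z tool [[-29.10087159 -18.84039499]
 [-25.73671997 -18.98036684]
 [-22.32484354 -18.59140577]
 [-18.86306274 -18.73426176]
 [-15.34968792 -18.88055428]
 [-11.78283877 -19.03039518]
 [ -8.1618649  -18.63577107]]
heater extents wx [-88.4065698   62.10057071] wy [-63.41936521  61.67482612] expect -90..62, +-64
```

```bash
python3 - <<'E'
from rig import env
from h import *
from scipy.optimize import least_squares
s=env.observe(); R=np.array(s['tool_rot']);P0=np.array(s['position'])
im=cv2.imread('pics/wrist4.png'); g=cv2.cvtColor(im,6).astype(int)
m=env.camera_model('wrist')
print(g[180:204,260])
pts=[]
for c in range(230,300,3):
    dg=g[184:215,c]-g[182:213,c]; i=dg.argmax(); pts.append((c,183+i+.0))
print(pts[::4])
Q=onz(m,pts,P0[2]-.0038,(P0,R)); T=(Q-P0)@R
f=least_squares(lambda p:np.hypot(T[:,0]-p[0],T[:,2]-p[1])-.034,[0,0],loss='soft_l1',f_scale=.0005); print(f.x*1000,np.abs(f.fun)*1000)
E
```

```text
[ 68  69  68  69  68  66  68  95 147 151 154 159 161 163 162 161 163 162
 162 162 163 162 164 163]
[(230, np.float64(193.0)), (242, np.float64(189.0)), (254, np.float64(187.0)), (266, np.float64(188.0)), (278, np.float64(190.0)), (290, np.float64(196.0))]
[-2.09234826  0.94263003] [0.0357257  0.15505624 0.19260856 0.14875059 0.02441289 0.17893658
 0.07517805 0.27771028 0.16519754 0.12246101 0.14975635 0.24692344
 0.12192002 0.11706878 0.10234264 0.24276696 0.21027474 0.2808441
 0.17696269 0.00893546 0.19128007 0.17057315 0.17657224 0.11666293]
```

The edge fit puts the insert's axis about 2 mm from the TCP along tool x and under 1 mm across. I'm correcting for that and the yaw, then lowering to just above the rim.

```bash
python3 -m pendant '[[[0.15,-0.03,0],-0.4,0],[[0,0,-0.4],0,0],[[0,0,-0.5],0,0],[[0,0,-0.5],0,0],[[0,0,-0.4],0,0],[[0,0,0],0,0],[[0,0,0],0,0]]'
python3 - <<'E'
from rig import env
from h import *
s=env.observe(); R=np.array(s['tool_rot']);P0=np.array(s['position']);print(s['q'][5],P0,np.degrees(np.arctan2(R[1,2],R[0,2])),s['ft_force'])
im,d=env.get_image('wrist'); cv2.imwrite('pics/wrist5.png',cv2.resize(im[60:320,110:400,::-1],None,fx=2,fy=2,interpolation=2))
E
```

```text
time_s: 10.92
position: [0.5916, -0.2823, 0.1073]
tool_rot: [[0.34, -0.001, -0.941], [0.941, -0.001, 0.34], [-0.001, -1.0, 0.001]]
ft_force: [1.0, -0.3, -2.4]
grip_width: 0.011
164.07675975264405 [ 0.59155922 -0.28229031  0.10728402] 160.14621588866672 [ 1.00843199 -0.26587794 -2.35732989]
```

View pics/wrist5.png

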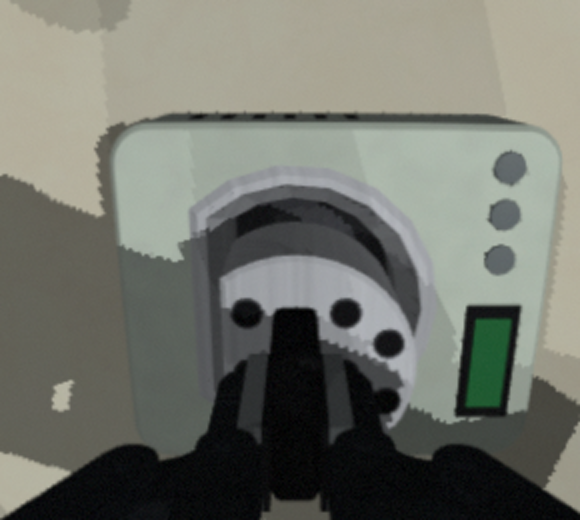

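The cropped wrist picture shows the insert's flat (x≈220) lying just inside the well's flat wall (x≈210) and parallel to it. I'm lowering in slow steps and watching the force.

```bash
python3 -m pendant '[[[0,0,-0.15],0,0],[[0,0,-0.15],0,0],[[0,0,-0.15],0,0],[[0,0,-0.15],0,0],[[0,0,-0.1],0,0],[[0,0,0],0,0]]'
python3 -m pendant '[[[0,0,-0.1],0,0],[[0,0,-0.1],0,0],[[0,0,0],0,0]]'
```

```text
time_s: 11.47
position: [0.5915, -0.2824, 0.0855]
tool_rot: [[0.341, -0.001, -0.94], [0.94, -0.001, 0.341], [-0.001, -1.0, 0.001]]
ft_force: [-0.7, 0.7, -2.6]
grip_width: 0.0108
time_s: 11.72
position: [0.5916, -0.2824, 0.0797]
tool_rot: [[0.341, -0.001, -0.94], [0.94, -0.001, 0.341], [-0.002, -1.0, 0.0]]
ft_force: [-0.8, -0.8, -2.8]
grip_width: 0.0109
```

No contact so far; the underside is about 13 mm above the floor.

```bash
python3 -m pendant '[[[0,0,-0.1],0,0],[[0,0,-0.1],0,0],[[0,0,-0.08],0,0],[[0,0,0],0,0]]'
python3 -m pendant '[[[0,0,-0.06],0,0],[[0,0,-0.04],0,0],[[0,0,0],0,0]]'
```

```text
time_s: 12.05
position: [0.5915, -0.2824, 0.0713]
tool_rot: [[0.341, -0.001, -0.94], [0.94, -0.001, 0.341], [-0.002, -1.0, 0.001]]
ft_force: [-0.1, 0.8, -2.9]
grip_width: 0.0111
time_s: 12.3
position: [0.5917, -0.2825, 0.0688]
tool_rot: [[0.341, -0.0, -0.94], [0.94, -0.002, 0.341], [-0.002, -1.0, -0.0]]
ft_force: [0.7, 0.3, -2.6]
grip_width: 0.0109
```

```bash
python3 -m pendant '[[[0,0,-0.03],0,0],[[0,0,0],0,0]]'
python3 -m pendant '[[[0,0,-0.03],0,0],[[0,0,0],0,0]]'
```

```text
time_s: 12.47
position: [0.5918, -0.2826, 0.068]
tool_rot: [[0.341, -0.0, -0.94], [0.94, -0.002, 0.341], [-0.002, -1.0, -0.0]]
ft_force: [0.5, 0.1, -2.6]
grip_width: 0.0118
time_s: 12.63
position: [0.5917, -0.2826, 0.0671]
tool_rot: [[0.341, -0.0, -0.94], [0.94, -0.002, 0.341], [-0.002, -1.0, -0.0]]
ft_force: [0.0, -0.4, -3.6]
grip_width: 0.0109
```

```bash
python3 -m pendant '[[[0,0,-0.03],0,0],[[0,0,0],0,0]]'
python3 -m pendant '[[[0,0,-0.03],0,0],[[0,0,0],0,0]]'
```

```text
time_s: 12.8
position: [0.5918, -0.2827, 0.0669]
tool_rot: [[0.341, 0.0, -0.94], [0.94, -0.002, 0.341], [-0.002, -1.0, -0.001]]
ft_force: [-1.3, 0.6, 0.9]
grip_width: 0.011
time_s: 12.97
position: [0.5919, -0.2827, 0.0668]
tool_rot: [[0.341, 0.001, -0.94], [0.94, -0.003, 0.341], [-0.002, -1.0, -0.002]]
ft_force: [-4.1, 2.5, 7.5]
grip_width: 0.0109
```

The floor was reached at TCP z = 0.067, as predicted, with 7 N of contact. I'm releasing.

```bash
python3 -m pendant '[[[0,0,0.02],0,0.2],[[0,0,0],0,0.3],[[0,0,0],0,0.45],[[0,0,0],0,0.6],[[0,0,0],0,0.7],[[0,0,0],0,0.7],[[0,0,0.2],0,0.7],[[0,0,0.5],0,0.7],[[0,0,0.8],0,0.7],[[0,0,0.8],0,0.7],[[0,0,0.8],0,0.7],[[0,0,0.4],0,0.7]]'
python3 -m pendant '[[[0,0,0],0,0.7]]'
python3 - <<'E'
from rig import env
from h import *
s=env.observe(); R=np.array(s['tool_rot']);P0=np.array(s['position']);print(s['time_s'],P0,s['ft_force'])
im,d=env.get_image('wrist'); cv2.imwrite('pics/wrist6.png',im[:,:,::-1])
m=env.camera_model('wrist'); vv,uu=np.mgrid[0:384,0:512]
P=atdepth(m,np.c_[uu.ravel(),vv.ravel()],d.ravel(),(P0,R)); P=P[d.ravel()>.05]
r=np.linalg.norm(P[:,:2]-[.590,-.2835],axis=1)
b=P[(r<.04)&(P[:,2]>.084)&(P[:,2]<.1)]; print('bar',len(b),yawrect(b),np.median(b[:,2]))
t=P[(r<.033)&(P[:,2]>.055)&(P[:,2]<.07)]; print('disc top',len(t),np.median(t[:,2])); A=np.c_[t[:,:2]-t[:,:2].mean(0),np.ones(len(t))]; print('tilt deg',np.degrees(np.linalg.lstsq(A,t[:,2],rcond=None)[0][:2]))
E
```

```text
time_s: 13.97
position: [0.5924, -0.283, 0.1748]
tool_rot: [[0.341, 0.004, -0.94], [0.94, -0.005, 0.341], [-0.003, -1.0, -0.005]]
ft_force: [0.9, 1.1, 0.2]
grip_width: 0.0599
time_s: 14.05
position: [0.5927, -0.2832, 0.1748]
tool_rot: [[0.341, 0.005, -0.94], [0.94, -0.006, 0.341], [-0.004, -1.0, -0.007]]
ft_force: [-0.2, 1.2, 0.1]
grip_width: 0.0596
14.05 [ 0.59274524 -0.28322202  0.17484908] [-0.19185524  1.24511166  0.11678814]
bar 702 (array([ 590.48260498, -284.36932373]), [11.48032283782959, 39.752559661865234], 70.43124389648438) 0.09227689586145557
disc top 2812 0.06261486466880312
tilt deg [-1.59099146  0.39907748]
```

View pics/wrist6.png

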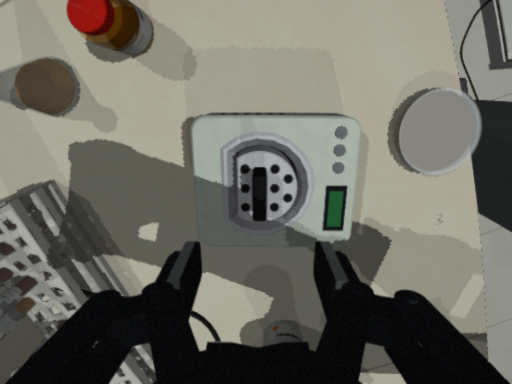

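```bash
python3 - <<'E'
from rig import env
from h import *
s=env.observe(); R=np.array(s['tool_rot']);P0=np.array(s['position'])
im,d=env.get_image('wrist')
m=env.camera_model('wrist'); vv,uu=np.mgrid[0:384,0:512]
P=atdepth(m,np.c_[uu.ravel(),vv.ravel()],d.ravel(),(P0,R)); P=P[d.ravel()>.05]
r=np.linalg.norm(P[:,:2]-[.590,-.2835],axis=1)
for lab,t in (('disc',P[(r<.020)&(P[:,2]>.058)&(P[:,2]<.068)]),('heater',P[(r>.045)&(r<.09)&(P[:,2]>.05)&(P[:,2]<.06)]),('bench',P[abs(P[:,2])<.006])):
    A=np.c_[t[:,:2]-t[:,:2].mean(0),np.ones(len(t))]; print(lab,len(t),np.degrees(np.linalg.lstsq(A,t[:,2],rcond=None)[0][:2]),np.median(t[:,2]))
im,d=env.get_image('top'); a=im.astype(int)[205:240,170:208]; b=cv2.imread('pics/top0.png')[205:240,170:208,::-1].astype(int)
m=env.camera_model('top')
for dd in (np.load('top0.npy'),d):
    vv,uu=np.mgrid[200:242,165:215]; Q=atdepth(m,np.c_[uu.ravel(),vv.ravel()],dd[200:242,165:215].ravel()); Q=Q[(Q[:,2]>.03)&(Q[:,2]<.08)]; print('round',yawrect(Q))
print(env.observe()['time_s'],env.observe()['ft_force'])
E
```

```text
disc 887 [0.14307042 0.04699009] 0.06266237825954385
heater 13159 [-0.12787688  0.2906213 ] 0.0546718443734005
bench 98921 [-0.00092283  0.06329139] -0.0006973150738840417
round (array([447.79519653,  43.85882568]), [66.36238861083984, 67.43528747558594], 133.1790313720703)
round (array([448.06906128,  43.92201233]), [66.65241241455078, 67.26190948486328], 134.77434921264648)
14.2 [ 1.00991132 -0.35342082  0.46967937]
```

The insert is seated level and the round insert hasn't moved. Handing in.

```bash
python3 -c "
from rig import env
print(env.close_job())"
```

```text
the job is handed in; nothing more can be done
None
```

The flat-sided insert is seated in the heater's well, released, and the job is handed in at about 14.2 s. I pinched it by its bar, turned it about 168°, lowered it to floor contact at about 7 N, let go and moved the gripper clear above it.

- **Seating:** the top of the disc measured z = 62.6 mm (63 expected) and the bar top 92.3 mm (93 expected). The bar lies within about 0.5° of the well's angle and about 1 mm from its centre.
- **Level:** the first tilt reading gave 1.6°, probably because rim points were included. A repeat on the inner disc alone gave 0.15°.
- **Round insert:** its position changed by less than 0.3 mm between the first and last pictures, which is within measurement noise.
- **Change of plan:** my first choice of grasp angle ran joint 6 up to its range limit without passing it, so I used the opposite half-turn. The final pose, with joint 6 at 164.1°, was about 1° inside its limit.

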